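# Unlock the medicines box and hold the key turned

## Robot

A 6-joint arm with a two-finger parallel gripper is mounted at the origin on the work surface. World frame = base frame: x ahead of the robot, y to its left, z up, the work surface at z = 0. Lengths are in m, angles in rad, forces in N, time in s.
With the tool pointing down it reaches from about 0.35 to 0.775 m from the base axis. Payload 5.5 kg.
Tool frame: the origin (TCP) lies on the mounting face of the last link; the fingertips stand 173 mm ahead of it and the grasp point (between the pads) lies 155 mm ahead of it; x points along the fingers, y is the direction in which the jaws open and shut, and the axes are right-handed (so a half turn about x gives the same grasp; the last joint's range is limited). The gripper opens to 85 mm and grips with 20 to 120 N. Pads are 22 mm wide; open, the fingers measure 114 mm over their backs; the gripper's body (76 mm by 85 mm) begins 54 mm behind the grasp point. The pads swing forward as they close: fully open they stand 13 mm farther back than shut.
Start: joints at [1.059, 0.313, 0.046, 1.304, 0, 1.431], TCP at [0.209, 0.536, 0.405] pointing down, gripper open.
Joint ranges: [-2.76, 2.76], [-0.86, 1.69], [-1.03, 1.26], [-2.2, 2.34], [-1.47, 1.5], [-3.14, 3.14]. Speed limits (rad/s): [2.57, 2.57, 3.14, 3.14, 3.14, 3.14].

## Interface

Orientations are given as a unit quaternion [x, y, z, w].
In Python, from plant import manip, optics gives the robot as it stands.
- The arm moves only by the tool servo_tool, never from a script. Its argument "motion" is a list of rows, each a list of 5 numbers: the shift along the world's x, y, z normalised to -1 to 1, where 1 is 0.3 m, then the turn about the world's z normalised to -1 to 1, where 1 is pi/4 rad, then the closure, from -1 (fully open) to 1 (shut), so that 0 is half open. In form: [[tx, ty, tz, yaw, gripper], ...]. A call has exactly 5 rows; each row is the pose to reach, as a shift and turn from the pose commanded when the call began; what a row does not reach only later rows make up. A row lasts 1/10 s, in which the tool goes at most 50 mm and 8.59 degrees, less where a joint would pass 70% of its speed; a pose out of reach is approached as far as the arm can. A call with a number of a shift or a turn outside -1 to 1 is refused whole. A call with a gripper value outside its range is refused whole. The fingers move at their own pace and stop on an object; "force" is the grip in N (left out, the last holds). Time passes only in rows, so rows that repeat a pose let the fingers close, or fill a call up. It gives the time, the measured TCP pose, the force and the opening at its end, in the units of the state.
- manip.read_state(): the state, without advancing time (a new reading comes with each control period).
- optics.grab_frame(name): name is "scene" or "side" or "wrist"; returns (picture, depth): 420x560x3 uint8, red, green, blue; 420x560 float32, m along the optical axis (not along the pixel's ray), 0 where there is no reading.
- optics.camera_params(name): a dict with "intrinsics" (3x3 intrinsics, pixels), "distortion" ([k1, k2, p1, p2, k3] as OpenCV has them; the pictures are not rectified), "R" (3x3) and "t" (3): a world point X has camera coordinates R X + t; the wrist camera has in their place "tool_from_camera" (4x4, takes a point from camera to tool coordinates, whose origin is the TCP and whose axes are the tool frame's). Camera axes: x right, y down, z forward; pixel columns grow to the right and rows downward; lengths in m; the calibration is good to about 2 mm. A picture is of the moment at which its call begins: read the wrist's pose just before it. camera_params takes no time and is no camera call.
- manip.finish_job(): hands the job in, once; it reports no verdict.
The state is a dict: "t": time; "joint_positions": joint angles; "joint_velocities": joint speeds; "tau": joint torques, N m; "ee_pos": TCP position; "tcp_rot": TCP orientation; "wrist_force": force on the tool from outside, world axes, zero at the start; "torque": the same for the moment, N m; "gripper_width": finger opening in m.
Only numpy, scipy, OpenCV 4.12 (cv2) and the standard library are available. Lean on these libraries where they do the work, as an engineer would, in place of code of your own. Each camera call takes 0.05 s, during which the arm holds its last target. There are 200 camera calls.

## Task

Take the square-headed key out of the key stand, put it into the lock in the lid of the white medicines box and work it in past the sticky pins until it is fully home. Only then turn it a quarter turn clockwise (seen from above), and finish while still gripping the key and holding it turned against the lock's return spring, so that a colleague can lift the lid. Leave the other two keys in the stand, and do not disturb the jar or the carton.

Things in the scene. Friction and masses are not known exactly. Their poses are not given: they have to be found in the camera images.
- key_bow (a point): centre of the bow (head) of the square-headed key, standing upright, blade down, in one of the stand's three slots. Axes: z up, y along the key's width, x through its thickness; a half turn about z is the same key. Bow: black plastic slab 10 (x) by 32 (y) by 34 mm (z). Below it a neck 12 by 18 by 10 mm; the neck's underside, the shoulder, lies 27 mm below this point.
- key_tip (a point): tip of the square-headed key's flat steel blade, on the key's axis, 55 mm below the bow's centre; same axes. The blade is 4 (x) by 12 (y) mm, 28 mm long from shoulder to tip, ending in a 90-degree V. The key weighs about 35 g.
- keyway (a point): centre of the keyway's mouth on the axis of the lock's brass rotor, 6 mm above the lid, flush with the steel ring (52 mm across) round it; z up, y along the keyway; turns with the rotor. Slot 5.3 (x) by 13.3 mm (y), 32 mm deep, mouth bevelled 1.5 mm. Fully home: the key's shoulder sits on the rotor, the tip 28 mm below the mouth.
- lock (a joint): turn of the lock's rotor, rad: 0 at the start, growing clockwise seen from above to a stop at 1.571; a spring turns it back (0.03 N m at 0, 0.08 N m at the stop). The key has a few degrees of play. 9 and 17 mm down the keyway two sprung pins jut 1 to 2 mm into the blade's path, at the +y, then the -y end; they stick: push with some 5 to 15 N, rocking the key slightly.
- medbox: white steel medicines box, fixed, 200 (x) by 170 (y) by 100 mm high, origin at the centre of its underside, z up; the lock is in the lid, 30 mm from its centre towards -x; a bail handle 90 mm long in y stands 24 mm above the lid, 70 mm from the centre towards +x
- stand: grey key stand, fixed, 60 (x) by 200 (y) by 36 mm high, origin at the centre of its underside; slots 6 by 14, 32 deep, in its top at y = -60, 0 and 60 mm, a key in each, its shoulder on the stand's top and its head's width along the stand's y. Which key is where changes.
- round_bow (a point): centre of the head of the key with a round disc head (34 mm across, 10 thick), in the stand; to be left there
- bar_bow (a point): middle of the head, 27 mm above the shoulder, of the key with a T-shaped head (bar 40 mm long, 12 thick), in the stand; to be left there
- jar_mid (a point): centre of a closed jar, 60 mm across, 90 mm high, standing on the table; bystander
- carton_mid (a point): centre of a cardboard carton 70 by 120 by 60 mm high on the table; bystander
- key: the square-headed key as a whole, its origin at the tip of the blade (as key_tip)
Mind the look-alikes: they are no part of the job. Leave any green or orange look-alike of the key alone.

How it is judged:
By the outcome, as a careful person would: the job done as asked, in the order asked, and still so for the second after the job is handed in, while the arm keeps its last pose, push and grip.
It also fails if it takes over 48 s, if anything falls off the work surface, if the arm or the gripper's body presses on something with over 40 N, if the wrist force passes 120 N, or if a joint passes its speed limit or range.

## Working session

There is one attempt and no reset: what is moved stays moved. The work goes in short steps, Python scripts to look and compute and a tool call to move; the robot and the scene stay as the last step left them, time stands still between calls to the robot, and variables do not carry over. Pictures are saved under pics/ and viewed, about 8 in all and at most 12, crops included, and the job is handed in when it is done.

Besides the shell and the picture viewer there is one more tool, called after "Emit:" as a command line: name --pt "numbers of a row" for each row, then --argument value for the rest. servo_tool: Moves the arm, as the interface text tells. Scaled input: -1 to 1 covers 0.3 m each way for a shift and pi/4 rad each way for a turn. Its arguments: {"type":"object","properties":{"motion":{"type":"array"},"force":{"type":"number"}},"required":["motion"]}

```bash
ls; mkdir -p pics; cat > h.py <<'E'
import numpy as np, cv2
from scipy.spatial.transform import Rotation as Rn
from plant import manip, optics
def cam(name, st=None):
    p=optics.camera_params(name); K=np.array(p["intrinsics"]); d=np.array(p["distortion"])
    if "R" in p: R=np.array(p["R"]); t=np.array(p["t"])
    else:
        T=np.array(p["tool_from_camera"]); Q=Rn.from_quat(st["tcp_rot"]).as_matrix()
        Rwc=Q@T[:3,:3]; twc=Q@T[:3,3]+np.array(st["ee_pos"]); R=Rwc.T; t=-R@twc
    return K,d,R,t
def ray(c,uv):
    K,d,R,t=c; n=cv2.undistortPoints(np.array([[uv]],float),K,d)[0,0]
    return -R.T@t, R.T@np.array([n[0],n[1],1])
def onz(c,uv,z):
    o,r=ray(c,uv); return o+r*(z-o[2])/r[2]
def atd(c,uv,depth):
    o,r=ray(c,uv); return o+r*depth
def tri(obs):
    A=np.zeros((3,3)); b=np.zeros(3)
    for c,uv in obs:
        o,r=ray(c,uv); r=r/np.linalg.norm(r); P=np.eye(3)-np.outer(r,r); A+=P; b+=P@o
    return np.linalg.solve(A,b)
def proj(c,X):
    K,d,R,t=c; return cv2.projectPoints(np.array([X],float),cv2.Rodrigues(R)[0],t,K,d)[0][0,0]
def snap(name,tag):
    st=manip.read_state(); im,dp=optics.grab_frame(name)
    np.savez(f"pics/{tag}.npz",im=im,dp=dp,pos=st["ee_pos"],rot=st["tcp_rot"])
    cv2.imwrite(f"pics/{tag}.png",im[:,:,::-1]); return st,im,dp
def load(name,tag):
    z=np.load(f"pics/{tag}.npz"); return cam(name,dict(ee_pos=z["pos"],tcp_rot=z["rot"])),z["im"],z["dp"]
E
python3 - <<'E'
from h import *
a=snap("scene","scene0"); b=snap("side","side0")
print(a[0])
cv2.imwrite("pics/both0.png",cv2.resize(np.hstack([a[1],b[1]])[:,:,::-1],(800,300),interpolation=cv2.INTER_AREA))
E
```

```text
pics
{'t': 0.0, 'joint_positions': array([1.05936641e+00, 3.13982367e-01, 4.49837436e-02, 1.30360105e+00,
       5.30162365e-06, 1.43121093e+00]), 'joint_velocities': array([ 0.00041274, -0.00126992, -0.00031199, -0.0006786 , -0.00115127,
       -0.00084892]), 'tau': array([-4.18797072e-05, -4.80621314e+01,  2.98536354e+01,  1.94122188e-02,
       -2.03210511e-04,  2.13411880e-05]), 'ee_pos': array([0.20881933, 0.53552803, 0.4038208 ]), 'tcp_rot': array([ 0.13010724,  0.69512602, -0.13131424,  0.69471468]), 'wrist_force': array([-0.15634022, -0.2987206 ,  0.12635029]), 'torque': array([-0.00711859, -0.02046575,  0.03631863]), 'gripper_width': 0.08528464222708065}
```

View pics/scene0.png

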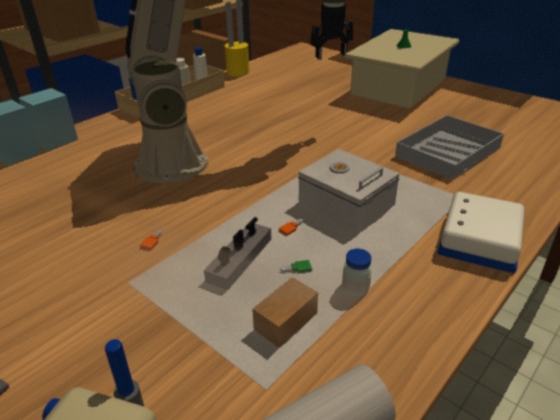

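View pics/side0.png

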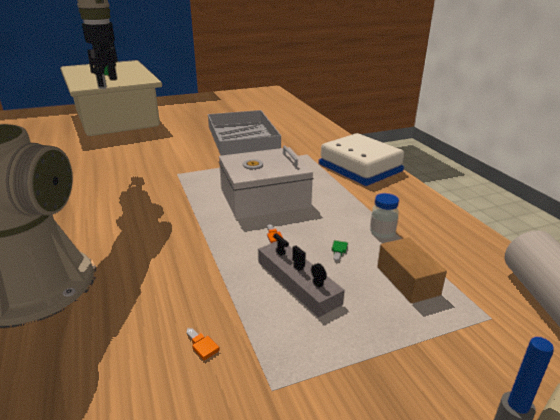

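The stand holds three keys. In the scene view they are at (224,255), (238,238) and (251,226), and in the side view at (319,273), (299,257) and (282,242). The lock is at (340,167) in scene and (252,164) in side. The orange and green keys lying loose are look-alikes. Next I'll view one enlarged crop of the keys.

```bash
python3 - <<'E'
from h import *
S,si,_=load("scene","scene0"); D,di,_=load("side","side0")
f=lambda im,x,y,w,h:cv2.resize(im[y:y+h,x:x+w],(400,300),interpolation=cv2.INTER_CUBIC)
out=np.vstack([np.hstack([f(si,200,210,80,60),f(di,255,228,96,72)]),np.hstack([f(si,300,140,100,75),f(di,215,140,100,75)])])
cv2.imwrite("pics/crop0.png",out[:,:,::-1])
for n,a,b in [("far",(224,255),(319,273)),("mid",(238,238),(299,257)),("near",(251,226),(282,242)),("lock",(340,167),(252,164))]:
    X=tri([(S,a),(D,b)]); print(n,X.round(4),proj(S,X)-a,proj(D,X)-b)
E
```

```text
far [ 0.5013 -0.2416  0.0605] [-0.06207465  0.17219815] [-0.09287089 -0.20215116]
mid [ 0.4859 -0.1837  0.063 ] [-0.30632997  0.9530746 ] [-0.4787583  -1.10192991]
near [ 0.474  -0.1277  0.0623] [ 0.00678118 -0.02400268] [0.01154438 0.0271649 ]
lock [0.5115 0.1766 0.1007] [-0.08737702  0.52350576] [-0.19413996 -0.52018716]
```

View pics/crop0.png

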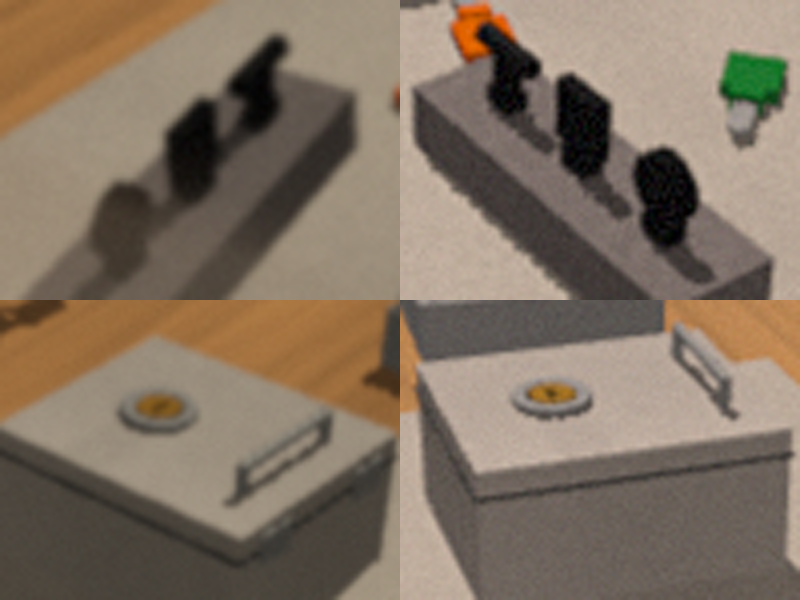

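The middle key has the flat rectangular bow, so it is the square-headed one: scene (238,238), side (299,257). The near key at scene (251,226) is the T-bar and the far key at (224,255) is the round disc. The lock is the brass disc in the lid. Now I'll plan the yaw and the path.

```bash
python3 - <<'E'
from h import *
st=manip.read_state(); M=Rn.from_quat(st["tcp_rot"]).as_matrix(); print(M.round(3), st["t"])
print("jaw yaw",np.degrees(np.arctan2(M[1,1],M[0,1])))
T=np.array(optics.camera_params("wrist")["tool_from_camera"]); print(T.round(3)); print(optics.camera_params("wrist")["intrinsics"])
E
```

```text
[[-0.001  0.363  0.932]
 [-0.001  0.932 -0.363]
 [-1.    -0.002 -0.   ]] 0.1
jaw yaw 68.69674121840349
[[-0.    -0.308  0.951  0.03 ]
 [ 1.    -0.     0.     0.001]
 [ 0.     0.951  0.308 -0.079]
 [ 0.     0.     0.     1.   ]]
[[333.83486666   0.         280.17911774]
 [  0.         333.83486666 211.71310488]
 [  0.           0.           1.        ]]
```

Emit:
servo_tool --pt "0.1 -0.12 0 0.19 -1" --pt "0.2 -0.24 0 0.38 -1" --pt "0.3 -0.36 0 0.57 -1" --pt "0.4 -0.48 0 0.76 -1" --pt "0.5 -0.6 0 0.95 -1"

```text
t: 0.6
ee_pos: [0.3531, 0.3624, 0.4044]
tcp_rot: [-0.112, 0.698, 0.112, 0.698]
wrist_force: [1.4, 0.3, -0.0]
gripper_width: 0.0854
```

Emit:
servo_tool --pt "0.1 -0.12 0 0.19 -1" --pt "0.2 -0.24 0 0.38 -1" --pt "0.3 -0.36 0 0.57 -1" --pt "0.4 -0.48 0 0.76 -1" --pt "0.51 -0.6 0 0.95 -1"

```text
t: 1.1
ee_pos: [0.4976, 0.1921, 0.4045]
tcp_rot: [-0.337, 0.622, 0.338, 0.621]
wrist_force: [0.8, 0.6, -0.4]
gripper_width: 0.0853
```

Emit:
servo_tool --pt "0 0 0 0.19 -1" --pt "0 0 0 0.38 -1" --pt "0 0 0 0.57 -1" --pt "0 0 0 0.76 -1" --pt "0 0 0 0.88 -1"

```text
t: 1.6
ee_pos: [0.4969, 0.1936, 0.4042]
tcp_rot: [-0.527, 0.471, 0.528, 0.47]
wrist_force: [-0.6, 0.3, -0.6]
gripper_width: 0.0856
```

```bash
python3 - <<'E'
from h import *
st,im,_=snap("wrist","w1"); print(st["t"],st["joint_positions"].round(3),st["ee_pos"])
M=Rn.from_quat(st["tcp_rot"]).as_matrix(); print("jaw yaw",np.degrees(np.arctan2(M[1,1],M[0,1])))
E
```

```text
1.6 [ 0.221  0.233 -0.063  1.276  0.    -1.464] [0.49687143 0.19355457 0.40421735]
jaw yaw -173.45661832242496
```

View pics/w1.png

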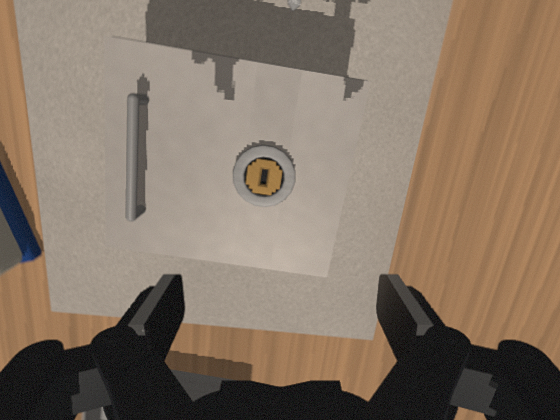

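The wrist view shows the lid, with the lock's ring at (264,176), the keyway slot from about (264,168) to (264,187), and the handle on the left at x≈132. I'll measure these and work out the move to above the key.

```bash
cat >> h.py <<'E'
def slot(c,im,z,win,thr=60):
    x,y,w,h=win; g=im[y:y+h,x:x+w].max(2); n,l,s,ce=cv2.connectedComponentsWithStats((g<thr).astype(np.uint8))
    cc=[i for i in range(1,n)]; 
    i=min(cc,key=lambda i:np.hypot(*(ce[i]-[w/2,h/2]))-0.02*s[i,4]); v,u=np.nonzero(l==i)
    P=np.array([onz(c,(a+x,b+y),z)[:2] for a,b in zip(u,v)]); m=P.mean(0); e,V=np.linalg.eigh(np.cov((P-m).T))
    return m,np.degrees(np.arctan2(V[1,1],V[0,1]))%180,np.sqrt(12*e),len(u)
E
python3 - <<'E'
from h import *
W,im,dp=load("wrist","w1"); S=cam("scene");D=cam("side")
print("depth ring",[atd(W,(u,v),dp[v,u])[2].round(4) for u,v in [(240,176),(288,176),(200,176),(300,250)]])
print("slot",slot(W,im,.106,(254,160,20,36)))
hs=cv2.inRange(cv2.cvtColor(im,cv2.COLOR_RGB2HSV),(12,100,80),(28,255,255)); hs[:150]=0;hs[205:]=0;hs[:,:240]=0;hs[:,290:]=0
v,u=np.nonzero(hs); e=cv2.minEnclosingCircle(np.stack([u,v],1).astype(np.float32)); print(e, onz(W,e[0],.106))
print("tri",tri([(W,e[0]),(S,(340,167)),(D,(252.5,164))]))
for n,z in (("lid",.1),("handle",.124)):
  pts=dict(lid=[(112,38),(366,80),(328,276)],handle=[(134,98),(131,217)])[n]
  P=[onz(W,p,z)[:2] for p in pts]; print(n,np.round(P,4),[np.degrees(np.arctan2(*(P[i+1]-P[i])[::-1])).round(1) for i in range(len(P)-1)])
# clearance to TCP from state
c=cv2.resize(im[130:220,205:325],(480,360),interpolation=cv2.INTER_NEAREST); cv2.imwrite("pics/lockcrop.png",c[:,:,::-1])
E
```

```text
depth ring [np.float64(0.1069), np.float64(0.1063), np.float64(0.1012), np.float64(0.1)]
slot (array([0.5131109 , 0.17380726]), np.float64(86.865702155335), array([0.00429528, 0.01184147]), 74)
((263.5, 176.5), 19.300357818603516) [0.51310943 0.17380536 0.106     ]
tri [0.51268281 0.17486565 0.10156966]
lid [[0.6336 0.0852]
 [0.4429 0.0918]
 [0.4452 0.261 ]] [np.float64(178.0), np.float64(89.2)]
handle [[0.6089 0.1243]
 [0.6132 0.2142]] [np.float64(87.3)]
```

Emit:
servo_tool --pt "0 -0.14 0 0.04 -1" --pt "-0.01 -0.28 0 0.08 -1" --pt "-0.01 -0.42 0 0.12 -1" --pt "-0.02 -0.56 0 0.155 -1" --pt "-0.02 -0.63 0 0.155 -1"

```text
t: 2.15
ee_pos: [0.4904, 0.0023, 0.4045]
tcp_rot: [-0.553, 0.44, 0.554, 0.44]
wrist_force: [0.7, 0.6, -0.1]
gripper_width: 0.085
```

Emit:
servo_tool --pt "0 -0.14 0 0 -1" --pt "-0.01 -0.28 0 0 -1" --pt "-0.01 -0.42 0 0 -1" --pt "-0.02 -0.56 0 0 -1" --pt "-0.02 -0.63 0 0 -1"

```text
t: 2.65
ee_pos: [0.4845, -0.1872, 0.4044]
tcp_rot: [-0.553, 0.441, 0.553, 0.44]
wrist_force: [0.6, 0.6, -0.7]
gripper_width: 0.0858
```

```bash
python3 - <<'E'
from h import *
st,im,_=snap("wrist","w2"); print(st["t"],st["joint_velocities"].round(2),st["ee_pos"])
M=Rn.from_quat(st["tcp_rot"]).as_matrix(); print("jaw yaw",np.degrees(np.arctan2(M[1,1],M[0,1])))
E
```

```text
2.65 [-0.33  0.13  0.16  0.04  0.02 -0.33] [ 0.48447197 -0.18716155  0.40436194]
jaw yaw -167.02846368654525
```

Emit:
servo_tool --pt "0 0 -0.1 0 -1" --pt "0 0 -0.2 0 -1" --pt "0 0 -0.25 0 -1" --pt "0 0 -0.25 0 -1" --pt "0 0 -0.25 0 -1"

```text
t: 3.2
ee_pos: [0.485, -0.184, 0.3299]
tcp_rot: [-0.554, 0.439, 0.554, 0.439]
wrist_force: [1.1, -0.2, 0.8]
gripper_width: 0.0855
```

```bash
python3 - <<'E'
from h import *
st,im,_=snap("wrist","w3"); print(st["t"],st["joint_velocities"].round(2),st["ee_pos"])
M=Rn.from_quat(st["tcp_rot"]).as_matrix(); print("jaw yaw",np.degrees(np.arctan2(M[1,1],M[0,1])))
W,a,_=load("wrist","w2")
print(onz(W,(280,211),.06))
cv2.imwrite("pics/w23.png",np.vstack([a[0:300],im[0:300]])[:,:,::-1])
E
```

```text
3.2 [ 0.   -0.01  0.03  0.   -0.   -0.  ] [ 0.48496223 -0.18396276  0.32988196]
jaw yaw -166.78641052241832
[ 0.48007678 -0.16479055  0.06      ]
```

View pics/w23.png

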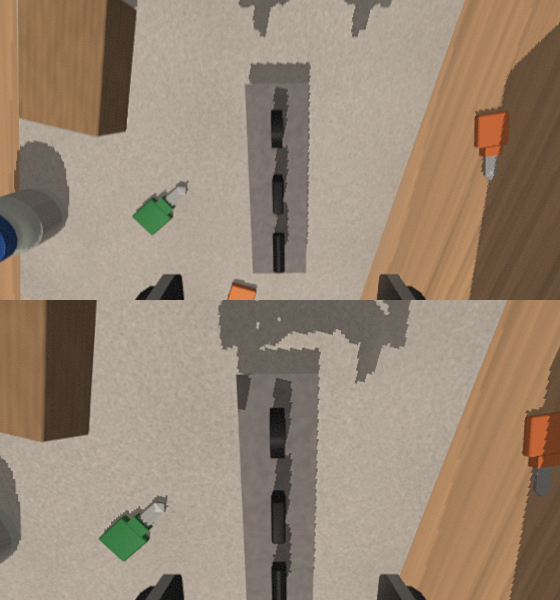

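The top half is w2 and the bottom half is w3. The three keys run down the stand: the disc at (278,433−300), the square bow at (278,516−300) and the T-bar at (279,580−300). I'll enlarge the square key in w3 to read off its top face.

```bash
python3 - <<'E'
from h import *
W,im,dp=load("wrist","w3")
c=im[180:255,230:330].astype(float); c=255*(np.clip(c/130,0,1))**0.5
cv2.imwrite("pics/k3.png",cv2.resize(c.astype(np.uint8),(800,600),interpolation=cv2.INTER_CUBIC)[:,:,::-1])
for v in range(186,250,4): print(v,[(u,round(float(atd(W,(u,v),dp[v,u])[2]),3)) for u in (274,278,282)])
E
```

```text
186 [(274, 0.037), (278, 0.036), (282, 0.036)]
190 [(274, 0.049), (278, 0.05), (282, 0.05)]
194 [(274, 0.062), (278, 0.063), (282, 0.062)]
198 [(274, 0.074), (278, 0.072), (282, 0.072)]
202 [(274, 0.08), (278, 0.08), (282, 0.079)]
206 [(274, 0.08), (278, 0.081), (282, 0.08)]
210 [(274, 0.081), (278, 0.08), (282, 0.081)]
214 [(274, 0.08), (278, 0.082), (282, 0.081)]
218 [(274, 0.081), (278, 0.08), (282, 0.08)]
222 [(274, 0.08), (278, 0.081), (282, 0.081)]
226 [(274, 0.081), (278, 0.08), (282, 0.081)]
230 [(274, 0.082), (278, 0.081), (282, 0.081)]
234 [(274, 0.08), (278, 0.08), (282, 0.081)]
238 [(274, 0.081), (278, 0.081), (282, 0.08)]
242 [(274, 0.081), (278, 0.081), (282, 0.081)]
246 [(274, 0.037), (278, 0.036), (282, 0.037)]
```

View pics/k3.png

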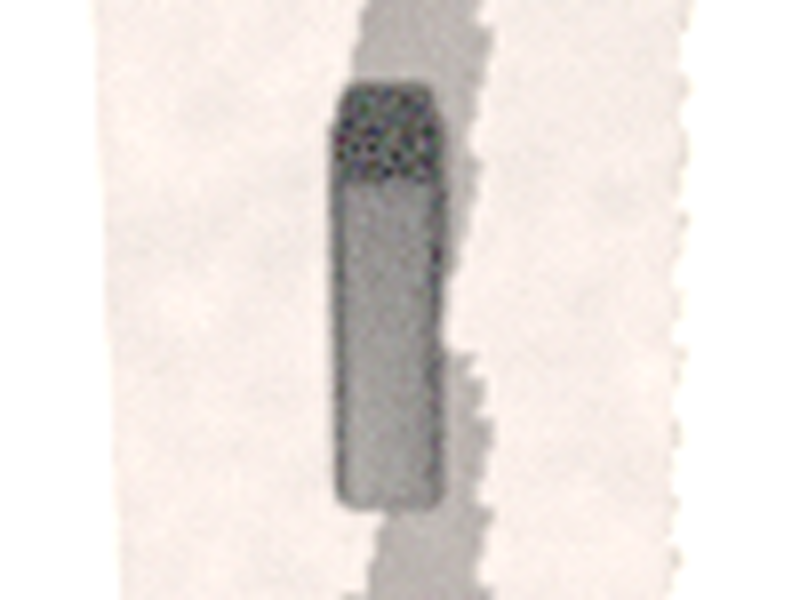

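The crop is a single black slab. Its rectangular top face spans pixels (272..285.4, 202.5..243.7), about 32×10 mm at z≈0.081, which confirms it is the square-headed key. Next I compute the offsets.

```bash
python3 - <<'E'
from h import *
W,im,dp=load("wrist","w3"); st=manip.read_state()
c=[onz(W,p,.0805) for p in [(272,202.5),(285.4,202.5),(285.4,243.7),(272,243.7)]]
print(np.round(c,4)); m=np.mean(c,0); print("centre",m)
y=(c[0]+c[1]-c[2]-c[3])/2; x=c[1]-c[0]; print(np.linalg.norm(y),np.linalg.norm(x),np.degrees(np.arctan2(y[1],y[0])))
# stand edges at z=.036 and other keys' line
e=[onz(W,p,.036) for p in [(240,100),(247,299),(318,100),(312,299)]]
for a,b in ((0,1),(2,3)): d=e[a]-e[b]; print("edge",np.degrees(np.arctan2(d[1],d[0])))
M=Rn.from_quat(st["tcp_rot"]).as_matrix(); print("jaw yaw",np.degrees(np.arctan2(M[1,1],M[0,1])),st["ee_pos"],"tilt",M[:,0], "grasp pt",st["ee_pos"]+M[:,0]*.155)
E
```

```text
[[ 0.4941 -0.1958  0.0805]
 [ 0.4852 -0.1979  0.0805]
 [ 0.4781 -0.1682  0.0805]
 [ 0.4874 -0.166   0.0805]]
centre [ 0.48617946 -0.18197917  0.0805    ]
0.030587325276293213 0.009167737393223643 -76.88547719767128
edge -76.81757089578949
edge -76.61879735964766
jaw yaw -166.77468276249115 [ 0.48527947 -0.18418492  0.33059738] tilt [ 7.87513928e-04 -4.64616518e-04 -9.99999582e-01] grasp pt [ 0.48540154 -0.18425693  0.17559744]
```

Emit:
servo_tool --pt "0.003 0.007 -0.1 0 -1" --pt "0.003 0.007 -0.2 0 -1" --pt "0.003 0.007 -0.3 0 -1" --pt "0.003 0.007 -0.363 0 -1" --pt "0.003 0.007 -0.363 0 -1"

```text
t: 3.75
ee_pos: [0.4853, -0.1817, 0.2196]
tcp_rot: [-0.553, 0.439, 0.555, 0.439]
wrist_force: [-0.3, -0.3, -0.5]
gripper_width: 0.0855
```

Emit:
servo_tool --pt "0 0 0 0 1" --pt "0 0 0 0 1" --pt "0 0 0 0 1" --pt "0 0 0 0 1" --pt "0 0 0 0 1" --force 70

```text
t: 4.25
ee_pos: [0.4861, -0.1823, 0.2215]
tcp_rot: [0.555, -0.439, -0.554, -0.439]
wrist_force: [0.3, 0.1, 0.0]
gripper_width: 0.0125
```

Emit:
servo_tool --pt "0 0 0 0 1" --pt "0 0 0 0 1" --pt "0 0 0 0 1" --pt "0 0 0 0 1" --pt "0 0 0 0 1" --force 70

```text
t: 4.75
ee_pos: [0.4861, -0.1823, 0.2216]
tcp_rot: [0.555, -0.439, -0.554, -0.439]
wrist_force: [0.2, -0.1, 5.7]
gripper_width: 0.009
```

Emit:
servo_tool --pt "0 0 0.05 0 1" --pt "0 0 0.13 0 1" --pt "0 0 0.25 0 1" --pt "0 0 0.38 0 1" --pt "0 0 0.5 0 1"

```text
t: 5.25
ee_pos: [0.4856, -0.182, 0.3721]
tcp_rot: [-0.554, 0.439, 0.555, 0.439]
wrist_force: [0.5, -0.5, -1.4]
gripper_width: 0.009
```

Emit:
servo_tool --pt "0.01 0.12 0 -0.07 1" --pt "0.02 0.25 0 -0.14 1" --pt "0.03 0.38 0 -0.21 1" --pt "0.04 0.51 0 -0.28 1" --pt "0.05 0.64 0 -0.36 1"

```text
t: 5.75
ee_pos: [0.5006, 0.0113, 0.3706]
tcp_rot: [-0.486, 0.514, 0.486, 0.513]
wrist_force: [0.9, -0.5, -0.7]
gripper_width: 0.0091
```

Emit:
servo_tool --pt "0.01 0.12 0 0 1" --pt "0.02 0.25 0 0 1" --pt "0.03 0.37 0 0 1" --pt "0.04 0.5 0 0 1" --pt "0.04 0.547 0 0 1"

```text
t: 6.25
ee_pos: [0.5126, 0.1767, 0.3704]
tcp_rot: [-0.487, 0.512, 0.488, 0.512]
wrist_force: [1.0, 0.3, -0.4]
gripper_width: 0.0088
```

```bash
python3 - <<'E'
from h import *
st,im,dp=snap("wrist","w4"); a=snap("scene","s4")[1]; b=snap("side","d4")[1]; st=manip.read_state()
M=Rn.from_quat(st["tcp_rot"]).as_matrix(); print(st["t"],"jaw yaw",np.degrees(np.arctan2(M[1,1],M[0,1])),st["ee_pos"],"tilt",M[:,0].round(4),st["joint_positions"].round(2),st["gripper_width"],st["wrist_force"].round(1))
S=cam("scene");D=cam("side")
X=np.array(st["ee_pos"])+M[:,0]*.155; k=X-[0,0,.003]-[0,0,.0275]
ps=proj(S,k);pd=proj(D,k);print(ps,pd)
f=lambda im,p,w=80,h=90:(cv2.resize(im[int(p[1])-h//2:int(p[1])+h//2,int(p[0])-w//2:int(p[0])+w//2],(400,450),interpolation=cv2.INTER_CUBIC))
print([int(q)for q in(ps[0]-40,ps[1]-45,pd[0]-40,pd[1]-45)])
o=np.hstack([f(a,ps),f(b,pd)]); o=(255*(o/255.)**.6).astype(np.uint8)
cv2.imwrite("pics/sd4.png",o[:,:,::-1])
E
```

```text
6.4 jaw yaw 177.14938690138786 [0.51258297 0.1744246  0.37033587] tilt [-1.2e-03 -7.0e-04 -1.0e+00] [ 0.18  0.26 -0.11  1.2  -0.   -1.34] 0.008936062113618286 [ 0.  -0.7  0.3]
[341.534176   139.47099681] [251.58113874 132.34449374]
[301, 94, 211, 87]
```

View pics/sd4.png

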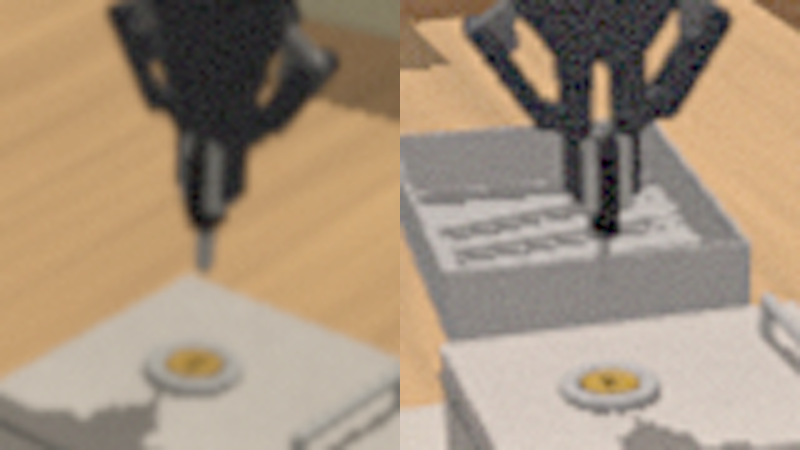

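View pics/w4.png

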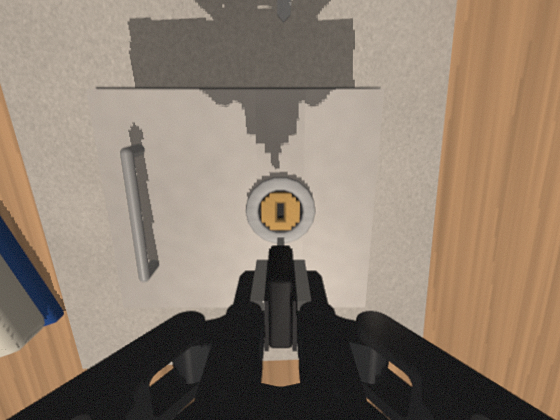

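The key is held upright. In w4 the keyway is at (281,211), with the key's blade just in front of it at (281,241). In the scene/side crop the tip is at scene (342,148) and side (252,138). I now compute the offset between tip and slot.

```bash
python3 - <<'E'
from h import *
W1,i1,_=load("wrist","w1"); W,im,dp=load("wrist","w4"); S=cam("scene");D=cam("side"); st=manip.read_state()
s1=slot(W1,i1,.106,(254,160,20,36)); s4=slot(W,im,.106,(270,194,22,36)); print(s1,s4)
hs=cv2.inRange(cv2.cvtColor(im,cv2.COLOR_RGB2HSV),(12,100,80),(28,255,255)); hs[:185]=0;hs[237:]=0;hs[:,:255]=0;hs[:,305:]=0
v,u=np.nonzero(hs); e=cv2.minEnclosingCircle(np.stack([u,v],1).astype(np.float32)); print("brass",e,onz(W,e[0],.106)); 
print("tri lock",tri([(W1,(263.5,176.5)),(W,e[0])]))
X=np.array(st["ee_pos"]); tip=X-[0,0,.2136]; print("tip nominal",tip,"proj wrist",proj(W,tip),"scene",proj(S,tip),"side",proj(D,tip))
print("tip tri",tri([(S,(342,148)),(D,(252,138)),(W,(281,239))]))
print("lock proj",proj(S,[*s4[0],.106]),proj(D,[*s4[0],.106]))
print("lock tri S,D", tri([(S,(301+195/5,94+362/5)),(D,(211+207/5,87+381/5))]))
c=im[180:260,240:320].astype(float); cv2.imwrite("pics/w4c.png",cv2.resize((255*np.clip(c/180,0,1)**.6).astype(np.uint8),(600,600),interpolation=cv2.INTER_CUBIC)[:,:,::-1])
E
```

```text
(array([0.51293721, 0.1738784 ]), np.float64(86.8657571927929), array([0.00429532, 0.01184171]), 74) (array([0.51295   , 0.17416407]), np.float64(87.74023629735295), array([0.00375533, 0.0116084 ]), 74)
brass ((280.0, 211.38095092773438), 21.29625129699707) [0.51298633 0.17449625 0.106     ]
tri lock [0.51284362 0.17265965 0.11165884]
tip nominal [0.51258297 0.1744246  0.15673587] proj wrist [280.65678957 237.6217391 ] scene [340.98672558 149.23665159] side [251.92701443 143.0795597 ]
tip tri [0.51406158 0.17318543 0.16577163]
lock proj [339.94753091 166.32607129] [252.60063754 161.8569684 ]
lock tri S,D [0.51219992 0.17530018 0.10337772]
```

View pics/w4c.png

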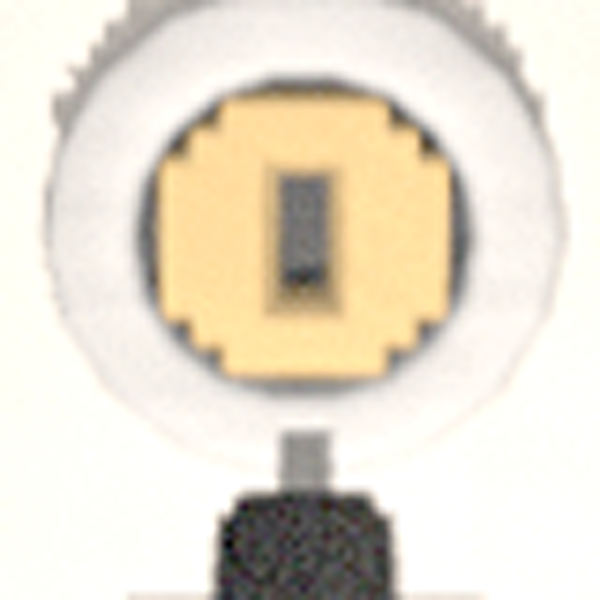

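The blade at u≈280.2 lines up laterally with the slot centre at u≈280.1. The tip's y of 0.1744 matches the slot's 0.1744, and the yaw of 87.1° is close to the slot's 87–87.7°. I go down to the mouth and about 4 mm in.

Emit:
servo_tool --pt "0 0 -0.08 0 1" --pt "0 0 -0.15 0 1" --pt "0 0 -0.165 0 1" --pt "0 0 -0.175 0 1" --pt "0 0 -0.185 0 1"

```text
t: 6.9
ee_pos: [0.5132, 0.1732, 0.3161]
tcp_rot: [-0.487, 0.513, 0.486, 0.513]
wrist_force: [-1.2, 0.5, 0.8]
gripper_width: 0.0089
```

Emit:
servo_tool --pt "0 0 -0.004 0 1" --pt "0 0 -0.008 0 1" --pt "0 0 -0.01 0 1" --pt "0 0 -0.01 0 1" --pt "0 0 -0.01 0 1"

```text
t: 7.4
ee_pos: [0.513, 0.174, 0.3126]
tcp_rot: [-0.487, 0.513, 0.487, 0.513]
wrist_force: [-0.5, 0.2, 0.4]
gripper_width: 0.0094
```

The tip is about 7 mm in with no contact force. I go on to the first pin.

Emit:
servo_tool --pt "0 0 -0.004 0 1" --pt "0 0 -0.008 0 1" --pt "0 0 -0.012 0 1" --pt "0 0 -0.014 0 1" --pt "0 0 -0.014 0 1"

```text
t: 7.9
ee_pos: [0.5128, 0.1739, 0.3079]
tcp_rot: [-0.487, 0.513, 0.487, 0.513]
wrist_force: [-0.6, 0.5, -0.7]
gripper_width: 0.0088
```

Emit:
servo_tool --pt "0 0 -0.004 0.03 1" --pt "0 0 -0.007 -0.03 1" --pt "0 0 -0.01 0.03 1" --pt "0 0 -0.01 -0.03 1" --pt "0 0 -0.01 0 1"

```text
t: 8.4
ee_pos: [0.5129, 0.1736, 0.3053]
tcp_rot: [-0.488, 0.513, 0.487, 0.512]
wrist_force: [-0.3, -2.1, 0.5]
gripper_width: 0.0089
```

Emit:
servo_tool --pt "0 0 -0.004 0 1" --pt "0 0 -0.008 0 1" --pt "0 0 -0.01 0 1" --pt "0 0 -0.01 0 1" --pt "0 0 -0.01 0 1"

```text
t: 8.9
ee_pos: [0.5129, 0.1736, 0.3017]
tcp_rot: [-0.487, 0.513, 0.487, 0.512]
wrist_force: [0.7, -5.8, -0.9]
gripper_width: 0.0089
```

Emit:
servo_tool --pt "0 0.003 -0.004 0.03 1" --pt "0 -0.003 -0.008 -0.03 1" --pt "0 0.003 -0.01 0.03 1" --pt "0 -0.003 -0.01 -0.03 1" --pt "0 0 -0.01 0 1"

```text
t: 9.4
ee_pos: [0.5129, 0.1737, 0.2991]
tcp_rot: [-0.487, 0.513, 0.487, 0.512]
wrist_force: [1.1, -5.7, 1.0]
gripper_width: 0.0087
```

Emit:
servo_tool --pt "0 0 -0.004 0 1" --pt "0 0 -0.008 0 1" --pt "0 0 -0.01 0 1" --pt "0 0 -0.01 0 1" --pt "0 0 -0.01 0 1"

```text
t: 9.9
ee_pos: [0.513, 0.174, 0.2967]
tcp_rot: [-0.487, 0.512, 0.487, 0.513]
wrist_force: [0.1, -4.2, 5.5]
gripper_width: 0.009
```

Emit:
servo_tool --pt "0 0.003 -0.004 0.03 1" --pt "0 -0.003 -0.008 -0.03 1" --pt "0 0.003 -0.01 0.03 1" --pt "0 -0.003 -0.01 -0.03 1" --pt "0 0 -0.01 0 1"

```text
t: 10.4
ee_pos: [0.513, 0.1742, 0.293]
tcp_rot: [-0.487, 0.512, 0.488, 0.513]
wrist_force: [0.1, -3.9, 2.3]
gripper_width: 0.0091
```

Emit:
servo_tool --pt "0 0 -0.004 0 1" --pt "0 0 -0.008 0 1" --pt "0 0 -0.01 0 1" --pt "0 0 -0.01 0 1" --pt "0 0 -0.01 0 1"

```text
t: 10.9
ee_pos: [0.5129, 0.1742, 0.2915]
tcp_rot: [-0.487, 0.512, 0.487, 0.513]
wrist_force: [-1.8, -2.8, 11.6]
gripper_width: 0.0088
```

```bash
python3 - <<'E'
from h import *
a=snap("scene","s5")[1]; b=snap("side","d5")[1]; st=manip.read_state(); print(st["t"],st["ee_pos"],st["wrist_force"],st["torque"])
f=lambda im,x,y:cv2.resize(im[y:y+60,x:x+60],(400,400),interpolation=cv2.INTER_CUBIC)
o=np.hstack([f(a,311,130),f(b,223,125)]); o=(255*(o/255.)**.6).astype(np.uint8)
cv2.imwrite("pics/sd5.png",o[:,:,::-1])
E
```

```text
11.0 [0.51291707 0.17416271 0.29148579] [-2.88505214 -2.58649032 12.05893524] [-0.52230361  0.60973969  0.01431297]
```

View pics/sd5.png

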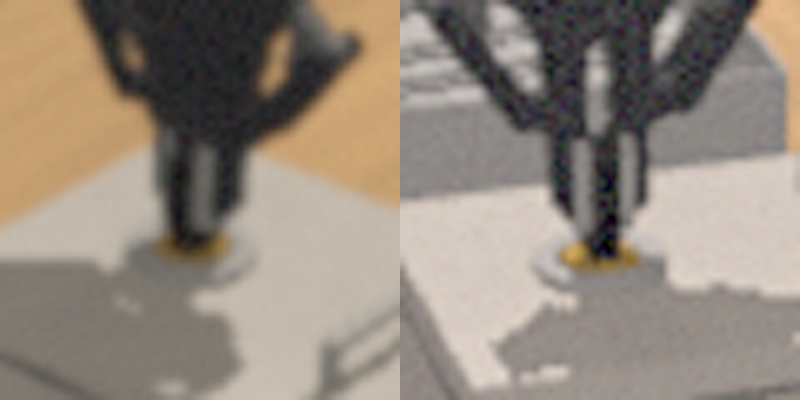

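The crop shows the neck on the brass rotor with no steel visible: scene crop (195,240), side crop (603,250). TCP z of 0.2915 matches the home height computed earlier (0.2916). I press a little more with a rock, to rule out a stuck pin.

Emit:
servo_tool --pt "0 0.004 -0.002 0.04 1" --pt "0 -0.004 -0.004 -0.04 1" --pt "0 0.004 -0.004 0.04 1" --pt "0 -0.004 -0.004 -0.04 1" --pt "0 0 -0.004 0 1"

```text
t: 11.5
ee_pos: [0.5129, 0.1741, 0.2914]
tcp_rot: [-0.487, 0.512, 0.487, 0.513]
wrist_force: [-5.5, -5.0, 19.1]
gripper_width: 0.0088
```

The extra 7 N moved it only 0.1 mm, so the key is fully home. Now I turn it clockwise, with a light downward push.

Emit:
servo_tool --pt "0 0 0.003 -0.1 1" --pt "0 0 0.004 -0.22 1" --pt "0 0 0.004 -0.36 1" --pt "0 0 0.004 -0.5 1" --pt "0 0 0.004 -0.65 1" --force 100

```text
t: 12.0
ee_pos: [0.5132, 0.174, 0.2915]
tcp_rot: [-0.341, 0.619, 0.34, 0.62]
wrist_force: [-1.6, -3.7, 10.4]
gripper_width: 0.0085
```

```bash
python3 - <<'E'
from h import *
st=manip.read_state(); M=Rn.from_quat(st["tcp_rot"]).as_matrix(); print(st["t"],np.degrees(np.arctan2(M[1,1],M[0,1])),st["ee_pos"],st["wrist_force"],st["torque"],st["joint_positions"])
E
```

```text
12.0 147.57754380284823 [0.51316888 0.17395306 0.29152924] [-1.63964389 -3.74124099 10.39166276] [-0.74266011  0.29451351  0.0563766 ] [ 1.78723269e-01  3.09462097e-01 -2.44776076e-01  1.01449515e+00
 -3.58823351e-04 -8.26195814e-01]
```

Emit:
servo_tool --pt "0 0 0 -0.15 1" --pt "0 0 0 -0.3 1" --pt "0 0 0 -0.45 1" --pt "0 0 0 -0.6 1" --pt "0 0 0 -0.75 1"

```text
t: 12.5
ee_pos: [0.5132, 0.1738, 0.2915]
tcp_rot: [-0.146, 0.691, 0.146, 0.693]
wrist_force: [-2.2, -5.1, 11.5]
gripper_width: 0.009
```

Emit:
servo_tool --pt "0 0 0 -0.15 1" --pt "0 0 0 -0.3 1" --pt "0 0 0 -0.45 1" --pt "0 0 0 -0.58 1" --pt "0 0 0 -0.66 1"

```text
t: 13.0
ee_pos: [0.5132, 0.1735, 0.2915]
tcp_rot: [0.035, 0.705, -0.036, 0.707]
wrist_force: [-1.2, -5.5, 10.7]
gripper_width: 0.0087
```

```bash
python3 - <<'E'
from h import *
st=manip.read_state(); M=Rn.from_quat(st["tcp_rot"]).as_matrix(); print(st["t"],np.degrees(np.arctan2(M[1,1],M[0,1])),st["ee_pos"],st["wrist_force"],st["torque"],st["joint_positions"])
E
```

```text
13.0 84.17535516312563 [0.51324568 0.17349279 0.29153513] [-1.24461364 -5.51108215 10.71875246] [-1.36079743  0.31695331  0.07092467] [ 0.1782391   0.30935774 -0.24490918  1.01442308 -0.00199226  0.27989452]
```

Emit:
servo_tool --pt "0 0 0 -0.03 1" --pt "0 0 0 -0.06 1" --pt "0 0 0 -0.09 1" --pt "0 0 0 -0.1 1" --pt "0 0 0 -0.1 1"

```text
t: 13.5
ee_pos: [0.5132, 0.1735, 0.2915]
tcp_rot: [0.062, 0.703, -0.063, 0.705]
wrist_force: [-1.3, -5.5, 11.1]
gripper_width: 0.0087
```

```bash
python3 - <<'E'
from h import *
st=manip.read_state(); M=Rn.from_quat(st["tcp_rot"]).as_matrix(); print(st["t"],np.degrees(np.arctan2(M[1,1],M[0,1])),st["ee_pos"],st["wrist_force"],st["torque"],st["joint_positions"])
E
```

```text
13.5 79.85853790699025 [0.51320743 0.17345409 0.29151768] [-1.29453251 -5.54076104 11.09716776] [-1.38258047  0.30523542  0.07422432] [ 0.17820346  0.30936703 -0.24494205  1.01454871 -0.0020886   0.35520171]
```

Emit:
servo_tool --pt "0 0 0 -0.03 1" --pt "0 0 0 -0.06 1" --pt "0 0 0 -0.08 1" --pt "0 0 0 -0.08 1" --pt "0 0 0 -0.08 1"

```text
t: 14.0
ee_pos: [0.5132, 0.1734, 0.2915]
tcp_rot: [0.084, 0.701, -0.085, 0.703]
wrist_force: [-1.4, -6.5, 10.0]
gripper_width: 0.0085
```

```bash
python3 - <<'E'
from h import *
st,im,_=snap("wrist","w6"); b=snap("side","d6")[1];a=snap("scene","s6")[1]
M=Rn.from_quat(st["tcp_rot"]).as_matrix(); print(st["t"],np.degrees(np.arctan2(M[1,1],M[0,1])),st["ee_pos"],st["wrist_force"],st["torque"])
f=lambda im,x,y:cv2.resize(im[y:y+60,x:x+60],(400,400),interpolation=cv2.INTER_CUBIC)
o=np.hstack([f(a,311,130),f(b,223,125)]); o=(255*(o/255.)**.6).astype(np.uint8)
cv2.imwrite("pics/sd6.png",o[:,:,::-1])
E
```

```text
14.0 76.28820142121818 [0.51320293 0.17344011 0.29151269] [-1.38833729 -6.4842724   9.98391737] [-1.44998621  0.28048417  0.24993372]
```

View pics/sd6.png

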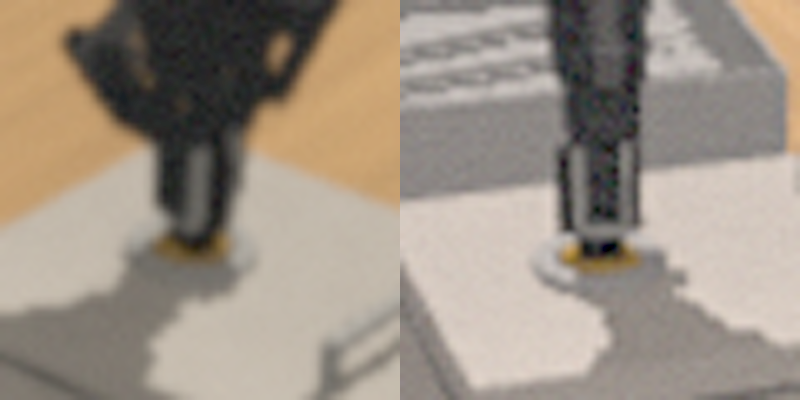

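At 100.9° of tool turn the torque jumped from 0.074 to 0.25 N m, so the rotor is at its stop and the key's play is used up. The crop shows the fingers turned and the neck still on the rotor. I hold for one call to check it stays put, then hand in.

Emit:
servo_tool --pt "0 0 0 0 1" --pt "0 0 0 0 1" --pt "0 0 0 0 1" --pt "0 0 0 0 1" --pt "0 0 0 0 1"

```text
t: 14.65
ee_pos: [0.5132, 0.1734, 0.2915]
tcp_rot: [0.084, 0.701, -0.085, 0.703]
wrist_force: [-1.0, -5.9, 11.0]
gripper_width: 0.0089
```

```bash
python3 - <<'E'
from h import *
st=manip.read_state(); M=Rn.from_quat(st["tcp_rot"]).as_matrix(); y=np.degrees(np.arctan2(M[1,1],M[0,1])); print(st["t"],y,st["ee_pos"],st["wrist_force"],st["torque"],st["gripper_width"])
if st["torque"][2]>.1 and abs(st["ee_pos"][2]-.2915)<.0007: print(manip.finish_job())
E
```

```text
14.65 76.28978594617355 [0.51320896 0.17343065 0.29154056] [-0.99205309 -5.92129854 11.04899386] [-1.45054595  0.24107367  0.25375655] 0.008878841710078007
the job is handed in; nothing more can be done
None
```

The square-headed key is in the lock, fully home and turned clockwise to its stop. I handed the job in at 14.65 s, still gripping it against the return spring. I took it from the stand's middle slot, and the arm's path stayed clear of the other two keys, the jar and the carton.

- **Fully home before turning:** the tool sat at 0.2915 m, against an expected 0.2916 m. Another 7 N of push with a rock moved it only 0.1 mm. The crop shows the neck resting on the rotor.
- **Turned to the stop:** the tool turned 101°, which I take to be the 90° turn plus key play and grip give. The torque rose steadily to 0.074 N m along the spring, then jumped to 0.25 N m at the stop.
- **Holding steady:** over the last half second the pose and torque held still, with about 11 N of downward push and 100 N of commanded grip.

**Not directly checked:** I never saw the rotor's angle itself; it is inferred from the tool's turn and the torque jump. A side force of about 6 N remained at the end. I took no final picture of the stand, jar or carton.

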